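# Open the divider flap and kit the broad bone chisel into the lower tier

## Task

In the white instrument case, lift the hinged metal divider flap by its bar and swing it fully up until it stands open on its own. Then take the chisel with the broad blade from the blue mat (not the narrow chisel or the curette) and lower it, without dropping it, into the lower tier that the flap covered, laid flat and lengthwise; leave the flap standing open.

Things in the scene. Friction and masses are not known exactly. Their poses are not given: they have to be found in the camera images.
- flap (a joint): Angle of the metal divider flap, rad: 0 closed (level; may start 0.12 ajar), 1.57 upright, 1.9 stop. Plate 145 mm from hinge to free edge, 214 wide. Stiff friction hinge: stays where left, 2.5 N at the bar moves it. Hinge line parallel to lower_tier's x, 72.5 mm along its +y and 36.5 mm above it (the case's left wall, seen from the robot). Opening swings the bar up and over towards +y.
- flap_bar (a point): Middle of the flap's steel lifting bar: round, 8 mm thick, 110 mm long between two end posts, parallel to the hinge. In the closed flap it is 163 mm from the hinge line towards lower_tier's -y and 35 mm above it (76.5 mm above the table), 35 mm above the plate and 18 mm out past its free edge. It turns with the flap about the hinge and can turn between the fingers.
- lower_tier (a point): Centre of the lower tier's floor in the fixed white case, 5 mm above the table. x: lengthwise, y: across towards the hinge, z: up. Tier 220 (x) x 140 (y) mm inside; walls 5 mm thick; end walls 55 mm above the table, hinge wall and the partition opposite 38 mm. Beyond the partition (-y) a 45 mm wide side pocket with a 55 mm outer wall. Case 230 x 200 mm outside.
- broad_chisel_mid (a point): Centre (half-way up) of the broad chisel's handle, a ribbed steel bar 100 (x) x 16 (y) x 18 (z) mm, flat on the 4 mm blue mat. Along +x a flat blade, 32 mm wide, ends 110 mm from this point; the other end is at -58 mm. 140 g. Beside it on the mat, in any order about 80 mm apart, lie two with the same handle: a chisel with a 10 mm blade and a curette (thin shaft, small round cup).
Things that resemble listed ones, but are neither listed nor needed, are in the scene too. Leave any orange or purple look-alike of the part that bears broad_chisel_mid alone.

How it is judged:
By the outcome, as a careful person would: the job done as asked, in the order asked, and still so for the second after the job is handed in, with the robot touching nothing.
It also fails if it takes over 58 s, if anything falls off the work surface, if the arm or the gripper's body presses on something with over 40 N, if the wrist force passes 120 N, or if a joint passes its speed limit or range.

## Robot

A 6-joint arm with a two-finger parallel gripper is mounted at the origin on the work surface. World frame = base frame: x ahead of the robot, y to its left, z up, the work surface at z = 0. Lengths are in mm, angles in degrees, forces in N, time in s.
With the tool pointing down it reaches from about 300 to 850 mm from the base axis. Payload 4.2 kg.
Tool frame: the origin (TCP) lies at the centre of the arm's flange, where the gripper is bolted on; the fingertips stand 191 mm ahead of it and the grasp point (between the pads) lies 172 mm ahead of it; z points along the fingers, x is the direction in which the jaws open and shut, and the axes are right-handed (so a half turn about z gives the same grasp; the last joint's range is limited). The gripper opens to 91 mm and grips with 3 to 60 N. Pads are 32 mm wide; open, the fingers measure 118 mm over their backs; the gripper's body (76 mm by 178 mm) begins 60 mm behind the grasp point.
Start: joints at [74.255, 18.312, 89.639, -0, 72.044, -1.146], TCP at [144.927, 556.434, 404.776] pointing down, gripper open.
Joint ranges: [-177.97, 177.97], [-48.28, 115.42], [12.27, 149.76], [-77.06, 257.06], [2.81, 150.46], [-146.56, 146.56]. Speed limits (degrees/s): [147.25, 147.25, 180, 180, 180, 180].

## Interface

Orientations are given as [roll, pitch, yaw] about the fixed x, y, z axes, in that order (R = Rz(yaw) Ry(pitch) Rx(roll)).
In Python, from workcell import telemetry, imaging, env gives the robot as it stands. The module is installed in compiled form; this text tells all that it offers.
- The arm moves only by the tool jog_arm, never from a script. Its argument "series" is a list of rows, each a list of 3 entries, a list of its own where there are three numbers: the shift along the world's x, y, z in mm, then the turn, a rotation vector about the world's x, y, z in rad, then the opening, from 0 (shut) to 1 (fully open). In form: [[[x, y, z], [ax, ay, az], jaw], ...]. A call has exactly 5 rows; each row is the pose to reach, as a shift and turn from the pose measured when the call began; what a row does not reach only later rows make up. A row lasts 1/12 s, in which the tool goes at most 41.7 mm and 7.16 degrees, less where a joint would pass 70% of its speed; a pose out of reach is approached as far as the arm can. A call with a gripper value outside its range is refused whole. The fingers move at their own pace and stop on an object; "squeeze" is the grip in N (left out, the last holds). Time passes only in rows, so rows that repeat a pose let the fingers close, or fill a call up. It gives the time, the measured TCP pose, the force and the opening at its end, in the units of the state.
- telemetry.state(): the state, without advancing time (a new reading comes with each control period).
- imaging.grab_frame(name): name is "side" or "top" or "wrist"; returns a dict with "pixels" (420x560x3 uint8, red, green, blue), "fov_y" (degrees; the focal length in pixels is half the picture's height over the tangent of half this angle, whatever the lens; pixels are square), "cx", "cy" (the principal point, pixels), "k1" (the pictures are not rectified: a ray, as slopes to the right and down, at radius r is drawn at 1 + k1 r^2 times it, then the intrinsics apply), "R" (3x3) and "t" (3): a world point X has camera coordinates R X + t; the wrist camera has in their place "T_tool_cam" (4x4, takes a point from camera to tool coordinates, whose origin is the TCP and whose axes are the tool frame's). Camera axes: x right, y down, z forward; pixel columns grow to the right and rows downward; lengths in mm; the calibration is good to about 2 mm. A picture is of the moment at which its call begins: read the wrist's pose just before it. There is no depth.
- env.job_done(): hands the job in, once; it reports no verdict.
The state is a dict: "time_s": time; "qpos": joint angles; "qvel": joint speeds; "effort": joint torques, N m; "ee_pos": TCP position; "ee_rot": TCP orientation; "force": force on the tool from outside, world axes, zero at the start; "torque": the same for the moment, N m; "gripper_width": finger opening in mm.
Only numpy, scipy, OpenCV 4.12 (cv2) and the standard library are available. Lean on these libraries where they do the work, as an engineer would, in place of code of your own. Each camera call takes 0.05 s, during which the arm holds its last target.

## Working session

There is one attempt and no reset: what is moved stays moved. The work goes in short steps, Python scripts to look and compute and a tool call to move; the robot and the scene stay as the last step left them, time stands still between calls to the robot, and variables do not carry over. Pictures are saved under pics/ and viewed, and the job is handed in when it is done.

Besides the shell and the picture viewer there is one more tool, called after "Emit:" as name(argument=value, ...) on one line, values as JSON. jog_arm: Moves the arm, as the interface text tells. Its arguments: {"type":"object","properties":{"series":{"type":"array"},"squeeze":{"type":"number"}},"required":["series"]}

```bash
mkdir -p pics; cat > h.py <<'E'
import numpy as np,cv2,json
from workcell import telemetry,imaging,env
def grab(n,save):
    s=telemetry.state(); f=imaging.grab_frame(n)
    cv2.imwrite(f'pics/{save}.png',f['pixels'][:,:,::-1])
    f['state']=s
    import pickle; pickle.dump(f,open(f'pics/{save}.pkl','wb'))
    return f
E
python3 - <<'E'
from h import *
print(telemetry.state())
for n in['side','top','wrist']:
    f=grab(n,n+'0'); print(n,{k:v for k,v in f.items() if k not in('pixels','state')})
E
```

```text
{'time_s': 0.0, 'qpos': array([ 7.42555533e+01,  1.83518997e+01,  8.97072416e+01,  9.71011596e-04,
        7.20438163e+01, -1.14766902e+00]), 'qvel': array([ 0.01387016,  0.01598607,  0.06346776, -0.07917123,  0.00706573,
       -0.0198961 ]), 'effort': array([ 1.69817686e-03, -4.12461770e+01, -2.31981236e+01,  7.30171893e-02,
        4.55566426e-02, -1.50653468e-04]), 'ee_pos': array([144.87641496, 556.27340219, 403.91172501]), 'ee_rot': array([-1.79997015e+02,  1.02918378e-01,  7.54029248e+01]), 'force': array([-0.65235053, -1.18039491,  0.50152272]), 'torque': array([ 0.00774792, -0.01861238,  0.01304145]), 'gripper_width': 91.50304413156412}
side {'fov_y': 55.31166670415766, 'cx': 279.1264292987238, 'cy': 211.6041500836658, 'k1': -0.06140726076327687, 'R': array([[ 0.72764779, -0.68576338,  0.01603984],
       [-0.42043516, -0.46434637, -0.77949774],
       [ 0.54199904,  0.5604561 , -0.62619965]]), 't': array([-301.49324078,  242.15723738,  708.98168112])}
top {'fov_y': 42.77432897072736, 'cx': 277.22004988045893, 'cy': 207.23437145070767, 'k1': -0.12048680797766485, 'R': array([[ 2.59629350e-02, -9.99648451e-01,  5.37597438e-03],
       [-9.81755533e-01, -2.65108190e-02, -1.88290336e-01],
       [ 1.88366664e-01, -3.89322835e-04, -9.82098696e-01]]), 't': array([ 10.77915818, 424.73194236, 952.20266172])}
wrist {'fov_y': 65.99689904747412, 'cx': 280.29455324738865, 'cy': 210.3806841508459, 'k1': 0.008133853668329982, 'T_tool_cam': array([[ 9.99999366e-01, -4.17604758e-04, -1.04586083e-03,
        -2.19814559e-01],
       [ 6.95970278e-04,  9.59292675e-01,  2.82412960e-01,
        -8.08983274e+01],
       [ 8.85349633e-04, -2.82413509e-01,  9.59292357e-01,
         1.96191634e+01],
       [ 0.00000000e+00,  0.00000000e+00,  0.00000000e+00,
         1.00000000e+00]])}
```

View pics/top0.png

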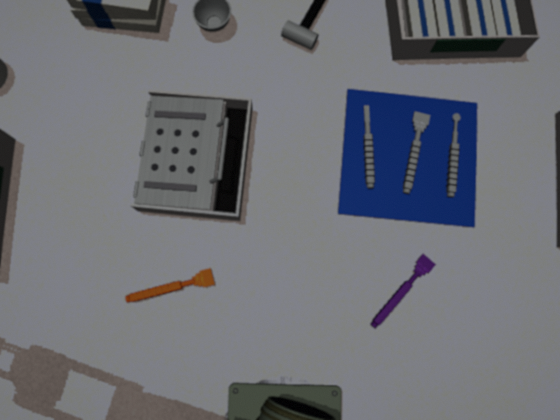

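View pics/side0.png

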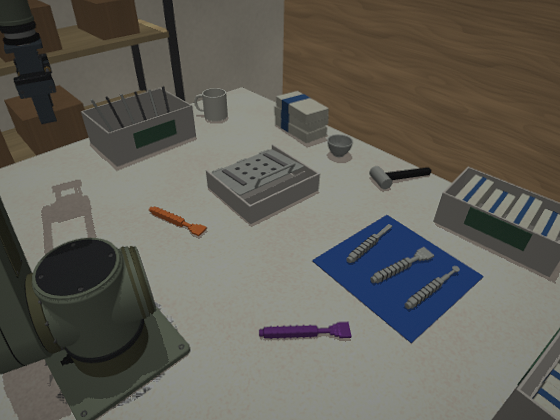

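View pics/wrist0.png

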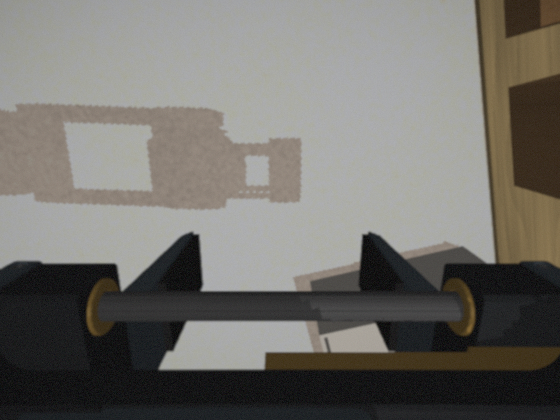

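The top view shows the case at about (193,153), with its hinge to the left and the bar at about (222,150). Candidates for the chisel: narrow chisel (369,147), broad blade (414,152), curette (455,155), orange look-alike (170,287) and purple look-alike (403,292). I choose the steel one at (414,152) and check it in a close crop.

```bash
python3 - <<'E'
import cv2,numpy as np
a=cv2.imread('pics/top0.png')
m=cv2.resize(a[85:225,340:480],None,fx=4,fy=4,interpolation=cv2.INTER_CUBIC)
cv2.imwrite('pics/c1.png',cv2.convertScaleAbs(m,alpha=1.3))
m=cv2.resize(a[85:225,125:265],None,fx=4,fy=4,interpolation=cv2.INTER_CUBIC)
cv2.imwrite('pics/c2.png',cv2.convertScaleAbs(m,alpha=1.3))
a=cv2.imread('pics/side0.png')
m=cv2.resize(a[135:230,195:330],None,fx=5,fy=5,interpolation=cv2.INTER_CUBIC)
cv2.imwrite('pics/c3.png',cv2.convertScaleAbs(m,alpha=1.3))
E
```

```text
(no output)
```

View pics/c1.png

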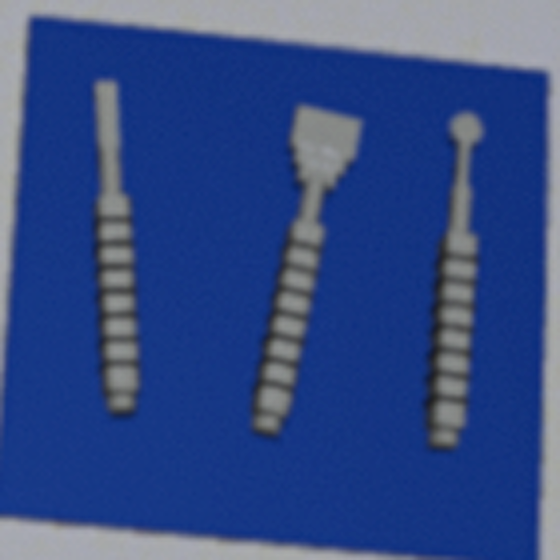

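View pics/c2.png

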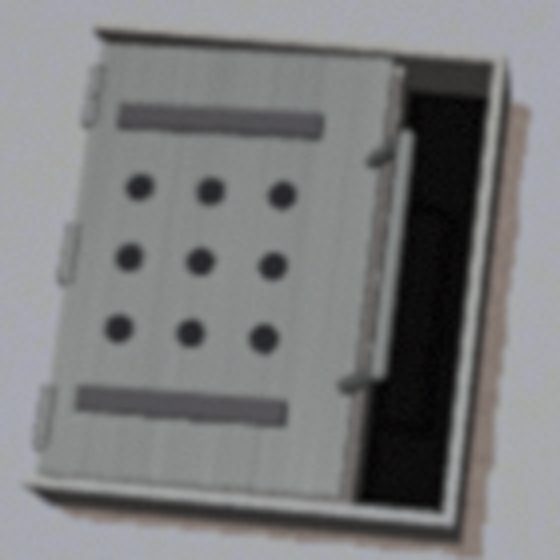

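View pics/c3.png

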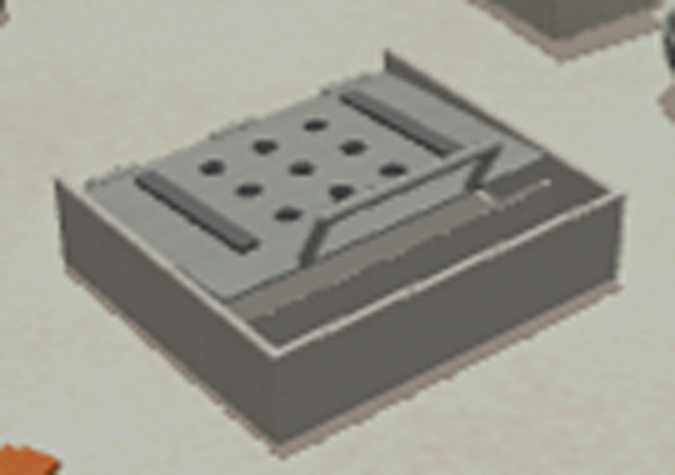

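```bash
cat >> h.py <<'E'
import pickle
from scipy.optimize import least_squares
from scipy.spatial.transform import Rotation as Rot
def load(s): return pickle.load(open(f'pics/{s}.pkl','rb'))
def Rt(f):
    if 'R' in f: return np.array(f['R']),np.array(f['t'])
    s=f['state'];Rw=Rot.from_euler('xyz',s['ee_rot'],degrees=True).as_matrix()
    T=f['T_tool_cam'];Rc=Rw@T[:3,:3];c=Rw@T[:3,3]+s['ee_pos'];return Rc.T,-Rc.T@c
def proj(f,X):
    R,t=Rt(f);P=np.atleast_2d(X)@R.T+t;n=P[:,:2]/P[:,2:]
    n=n*(1+f['k1']*(n**2).sum(1,keepdims=True))
    F=f['pixels'].shape[0]/2/np.tan(np.radians(f['fov_y']/2))
    return n*F+[f['cx'],f['cy']]
def planept(f,uv,z):
    r=least_squares(lambda p:(proj(f,[p[0],p[1],z])-uv).ravel(),[500,0]);return r.x
def tier(c,yaw,L):
    a=np.radians(yaw);R=np.array([[np.cos(a),-np.sin(a)],[np.sin(a),np.cos(a)]])
    L=np.atleast_2d(np.array(L,float));o=L.copy();o[:,:2]=L[:,:2]@R.T+c[:2];o[:,2]+=5;return o
def barl(th,x=0,r=163,h=35):
    return [x,72.5-r*np.cos(th)+h*np.sin(th),36.5+r*np.sin(th)+h*np.cos(th)]
E
python3 - <<'E'
from h import *
T=load('top0');S=load('side0')
C=[[115,-125,50],[-115,-125,50],[115,75,50],[-115,75,50]]
tu=np.array([[505,62],[460,522],[97,30],[28,487],[408,132],[378,378]])/4+[125,85]-.4
su=np.array([[623,197],[277,352],[387,52],[57,180],[498,150],[318,222]])/5+[195,135]-.4
def res(p):
    L=C+[barl(p[3],55),barl(p[3],-55)]
    X=tier(p[:2],p[2],L)
    return np.r_[(proj(T,X)-tu).ravel(),(proj(S,X)-su).ravel()]
r=least_squares(res,[600,150,0,.1],x_scale=[10,10,.1,.1]);print(r.x,np.round(r.fun.reshape(-1,2),1))
print('bar',tier(r.x[:2],r.x[2],[barl(r.x[3],x) for x in(-55,0,55)]))
# chisel: rear end (58), handle axis z=4+9
o=lambda u:np.array(u)/4+[340,85]-.4
for n,u in dict(tail=(266,428),hfront=(312,230),hback=(272,400),tip=(331,112)).items():
    z=13 if n!='tip' else 13
    print(n,planept(T,o(u),z),planept(T,o(u),22))
E
```

```text
[ 5.24811460e+02  2.08260082e+02 -3.51522263e+00  8.13874744e-02] [[ 0.7 -2. ]
 [-0.3  1.5]
 [-0.5 -1.9]
 [-0.4  0.7]
 [ 0.3  2.2]
 [ 1.1 -0.9]
 [ 0.3 -0.9]
 [-0.6  1.5]
 [-0.1 -1.2]
 [-1.3 -0.3]
 [-0.7 -1.2]
 [ 1.4 -0.7]]
bar [[464.57359281 124.68120935  89.63566287]
 [519.4701127  121.30895437  89.63566287]
 [574.36663259 117.9366994   89.63566287]]
tail [ 466.96585343 -225.84805246] [ 464.90349242 -223.61838511]
hfront [ 567.73741875 -251.30250027] [ 564.76998892 -248.84421657]
hback [ 480.94166927 -229.09847079] [ 478.753786   -226.83961015]
tip [ 629.95245928 -263.04495428] [ 626.42625185 -260.48120701]
```

Emit:
jog_arm(series=[[[374,-435,20],[0,0,0.19],1],[[374,-435,20],[0,0,0.19],1],[[374,-435,20],[0,0,0.19],1],[[374,-435,20],[0,0,0.19],0.6],[[374,-435,20],[0,0,0.19],0.6]], squeeze=25)

```text
time_s: 0.57
ee_pos: [280.7, 397.7, 411.6]
ee_rot: [-180.0, 0.1, 86.3]
force: [1.5, 0.4, 0.8]
gripper_width: 80.5
```

Emit:
jog_arm(series=[[[238,-277,10],[0,0,0],0.6],[[238,-277,10],[0,0,0],0.6],[[238,-277,10],[0,0,0],0.6],[[238,-277,10],[0,0,0],0.6],[[238,-277,10],[0,0,0],0.6]])

```text
time_s: 0.98
ee_pos: [416.3, 239.2, 417.4]
ee_rot: [-180.0, 0.1, 86.3]
force: [-0.4, 0.4, -0.1]
gripper_width: 54.6
```

Emit:
jog_arm(series=[[[103,-118,4],[0,0,0],0.6],[[103,-118,4],[0,0,0],0.6],[[103,-118,4],[0,0,0],0.6],[[103,-118,4],[0,0,0],0.6],[[103,-118,4],[0,0,0],0.6]])

```text
time_s: 1.4
ee_pos: [522.5, 117.2, 421.0]
ee_rot: [179.9, 0.2, 86.0]
force: [1.0, -0.2, 0.3]
gripper_width: 55.0
```

```bash
python3 - <<'E'
from h import *
f=grab('wrist','w1');print(f['state']['ee_pos'],f['state']['ee_rot'],f['state']['time_s'])
E
```

```text
[522.53960263 117.2189358  420.96119585] [179.87617823   0.21797037  86.03311854] 1.4
```

View pics/w1.png

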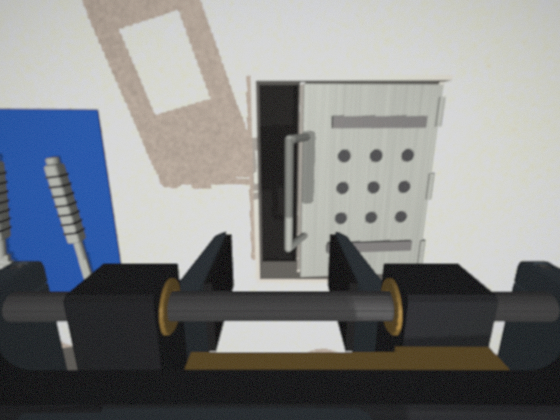

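```bash
python3 - <<'E'
import cv2
a=cv2.imread('pics/w1.png')
cv2.imwrite('pics/c4.png',cv2.resize(a[70:290,240:455],None,fx=2.7,fy=2.7,interpolation=cv2.INTER_CUBIC))
E
```

```text
(no output)
```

View pics/c4.png

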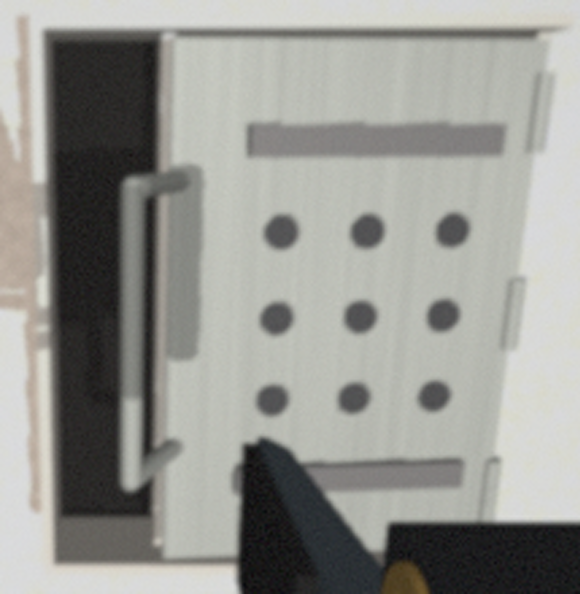

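```bash
python3 - <<'E'
from h import *
T=load('top0');S=load('side0');W=load('w1')
C=[[115,-125,50],[-115,-125,50],[115,75,50],[-115,75,50]]
tu=np.array([[505,62],[460,522],[97,30],[28,487],[408,132],[378,378]])/4+[125,85]-.4
su=np.array([[623,197],[277,352],[387,52],[57,180],[498,150],[318,222]])/5+[195,135]-.4
wu=np.array([[136,180],[132,489],[50,34],[54,562]])/2.7+[240,70]-.3
def res(p,sep=False):
    L=C+[barl(p[3],55),barl(p[3],-55)]
    X=tier(p[:2],p[2],L)
    XW=tier(p[:2],p[2],[barl(p[3],-55),barl(p[3],55),[-111,-121,50],[110,-120,50]])
    a=(proj(T,X)-tu).ravel();b=(proj(S,X)-su).ravel();c=(proj(W,XW)-wu).ravel()
    return np.r_[a,b,c*wt]
for wt in (1,3):
    r=least_squares(res,[600,150,0,.1],x_scale=[10,10,.1,.1]);print(r.x,np.round(r.fun[24:].reshape(-1,2)/wt,1))
    p=r.x
    print('bar',tier(p[:2],p[2],[barl(p[3],0)]))
for z in (86,90,94): print(z,[planept(W,u,z) for u in wu[:2]])
E
```

```text
[ 5.26122926e+02  2.10662216e+02 -4.00745366e+00  8.41174827e-02] [[-1.1  3.5]
 [-0.5 -2.9]
 [-3.7 -2.6]
 [-0.2  1.1]]
bar [[520.04400929 123.89186724  90.07123331]]
[ 5.27155876e+02  2.11559530e+02 -4.51383006e+00  8.97427993e-02] [[ 0.7  3.7]
 [ 0.3 -2.4]
 [-1.8 -2.7]
 [-0.2  1. ]]
bar [[520.33203679 125.12118981  90.96760258]]
86 [array([462.34947312, 129.08577725]), array([579.9804836 , 120.29797722])]
90 [array([462.08923419, 129.00456622]), array([578.22732182, 120.32829722])]
94 [array([461.82899526, 128.92335519]), array([576.47416004, 120.35861722])]
```

Emit:
jog_arm(series=[[[-2,7.5,-30],[0,0,0],0.6],[[-2,7.5,-70],[0,0,0],0.6],[[-2,7.5,-110],[0,0,0],0.6],[[-2,7.5,-135],[0,0,0],0.6],[[-2,7.5,-135],[0,0,0],0.6]])

```text
time_s: 1.87
ee_pos: [515.9, 127.1, 280.6]
ee_rot: [-179.3, 0.3, 86.1]
force: [-1.6, 0.0, -0.4]
gripper_width: 54.4
```

```bash
python3 - <<'E'
from h import *
f=grab('wrist','w2');print(f['state']['ee_pos'],f['state']['ee_rot'],f['state']['force'])
grab('side','s2')
E
```

```text
[515.93418165 127.0969302  280.56016057] [-179.26466242    0.29559772   86.14251073] [-1.564768    0.01458711 -0.40209155]
```

View pics/w2.png

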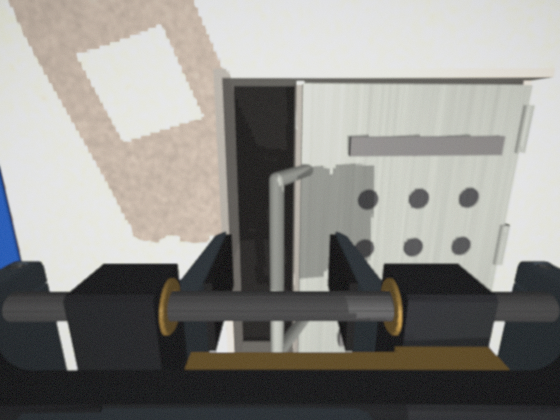

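View pics/s2.png

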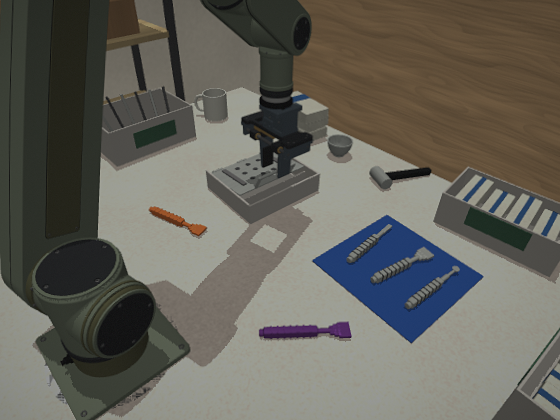

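Emit:
jog_arm(series=[[[4,-2,-18],[0,0,0],0.6],[[4,-2,-18],[0,0,0],0.4],[[4,-2,-18],[0,0,0],0],[[4,-2,-18],[0,0,0],0],[[4,-2,-18],[0,0,0],0]])

```text
time_s: 2.38
ee_pos: [522.7, 125.6, 269.5]
ee_rot: [180.0, 0.1, 86.1]
force: [-0.4, -0.1, -0.5]
gripper_width: 30.9
```

Emit:
jog_arm(series=[[[0,0,0],[0,0,0],0],[[0,0,0],[0,0,0],0],[[0,0,0],[0,0,0],0],[[0,0,0],[0,0,0],0],[[0,0,0],[0,0,0],0]])

```text
time_s: 2.8
ee_pos: [522.8, 124.3, 269.9]
ee_rot: [179.9, 0.3, 86.2]
force: [0.8, -7.7, 3.3]
gripper_width: 7.0
```

```bash
python3 - <<'E'
from h import *
f=grab('wrist','w3');print(f['state']['ee_pos'],f['state']['ee_rot'],f['state']['force'],f['state']['gripper_width'])
import numpy as np
# arc waypoints relative to grasp
p=np.array([526.5,211.2]);yaw=-4.3;th0=.085
g=f['state']['ee_pos']-[0,0,172]
th0s=least_squares(lambda q:(tier(p,yaw,[barl(q[0])])-g)[0,2:],[.08]).x[0];print(th0s)
b0=tier(p,yaw,[barl(th0s)])[0]
for th in np.arange(.1,1.91,.1): print(round(th,2),np.round(tier(p,yaw,[barl(th)])[0]-b0,0))
E
```

```text
[522.80428273 124.32570743 269.87828179] [179.93001058   0.29174461  86.22497822] [ 0.76465257 -7.67047039  3.27071532] 7.042863114316115
0.13346040271358348
0.1 [-0. -2. -5.]
0.2 [ 0.  4. 10.]
0.3 [ 1. 11. 25.]
0.4 [ 2. 20. 39.]
0.5 [ 2. 31. 52.]
0.6 [ 3. 42. 65.]
0.7 [ 4. 55. 75.]
0.8 [ 5. 68. 85.]
0.9 [ 6. 83. 93.]
1.0 [  7.  98. 100.]
1.1 [  9. 114. 105.]
1.2 [ 10. 130. 108.]
1.3 [ 11. 147. 110.]
1.4 [ 12. 163. 110.]
1.5 [ 14. 180. 109.]
1.6 [ 15. 196. 106.]
1.7 [ 16. 212. 101.]
1.8 [ 17. 227.  94.]
1.9 [ 18. 242.  87.]
```

View pics/w3.png

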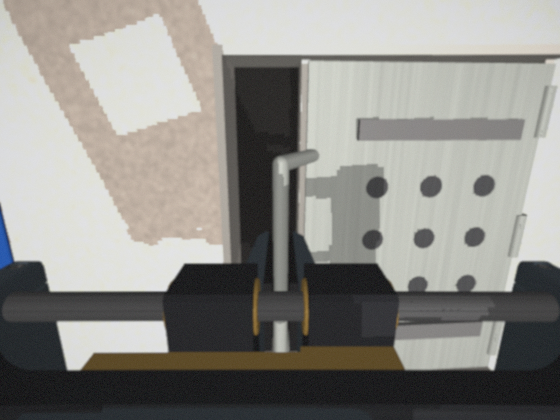

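Emit:
jog_arm(series=[[[0,4,9],[0,0,0],0],[[0,10,25],[0,0,0],0],[[1,18,39],[0,0,0],0],[[2,28,53],[0,0,0],0],[[2,34,59],[0,0,0],0]])

```text
time_s: 3.27
ee_pos: [524.9, 157.5, 330.8]
ee_rot: [179.9, 0.5, 86.3]
force: [1.0, -11.4, 6.4]
gripper_width: 7.5
```

```bash
python3 - <<'E'
from h import *
s=telemetry.state();print(s['ee_pos'],s['ee_rot'],s['force'],s['gripper_width'])
grab('side','s4')
E
```

```text
[524.88619924 157.51596342 330.78291397] [179.86310347   0.54976392  86.29806691] [  0.96552958 -11.43806621   6.4436585 ] 7.530286867675418
```

View pics/s4.png

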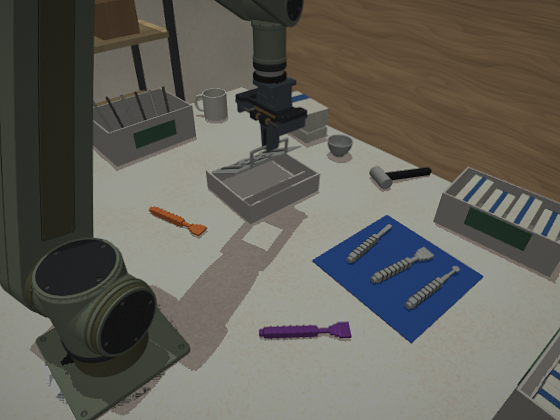

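Emit:
jog_arm(series=[[[1,10,14],[0,0,0],0],[[2,22,25],[0,0,0],0],[[3,36,35],[0,0,0],0],[[4,50,43],[0,0,0],0],[[5,66,50],[0,0,0],0]])

```text
time_s: 3.73
ee_pos: [529.7, 224.6, 380.7]
ee_rot: [179.9, 0.6, 86.3]
force: [1.5, -0.5, -7.5]
gripper_width: 7.2
```

Emit:
jog_arm(series=[[[1,16,5],[0,0,0],0],[[2,32,9],[0,0,0],0],[[3,48,11],[0,0,0],0],[[5,64,12],[0,0,0],0],[[5,64,12],[0,0,0],0]])

```text
time_s: 4.15
ee_pos: [534.5, 291.6, 392.8]
ee_rot: [180.0, 0.4, 86.4]
force: [-0.8, 1.5, 4.1]
gripper_width: 7.1
```

```bash
python3 - <<'E'
from h import *
s=telemetry.state();print(s['ee_pos'],s['ee_rot'],s['force'],s['gripper_width'])
grab('side','s5')
E
```

```text
[534.54824478 291.5507551  392.82393158] [179.96576493   0.40565709  86.4058459 ] [-0.83908174  1.53882349  4.12258676] 7.083805713895695
```

View pics/s5.png

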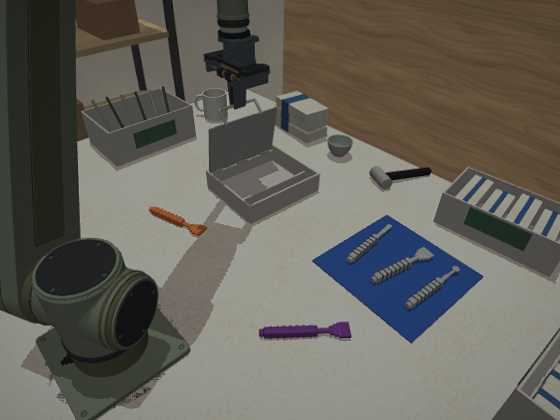

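Emit:
jog_arm(series=[[[2,17,-1],[0,0,0],0],[[3,33,-4],[0,0,0],0],[[4,49,-9],[0,0,0],0],[[5,61,-14],[0,0,0],0],[[5,61,-14],[0,0,0],0]])

```text
time_s: 4.62
ee_pos: [539.3, 354.2, 377.4]
ee_rot: [-180.0, 0.3, 86.5]
force: [-2.3, 1.4, 1.3]
gripper_width: 7.5
```

Emit:
jog_arm(series=[[[0,0,0],[0,0,0],0.15],[[0,0,0],[0,0,0],0.25],[[0,0,0],[0,0,0],0.25],[[0,0,0],[0,0,0],0.25],[[0,0,20],[0,0,0],0.25]])

```text
time_s: 5.03
ee_pos: [539.0, 353.3, 393.7]
ee_rot: [-179.6, 0.6, 86.5]
force: [0.1, -0.2, -0.1]
gripper_width: 22.5
```

```bash
python3 - <<'E'
from h import *
s=telemetry.state();print(s['ee_pos'],s['ee_rot'],s['force'],s['gripper_width'])
grab('side','s6');grab('wrist','w6')
E
```

```text
[538.96075986 353.28100977 393.73678515] [-179.61210678    0.59756664   86.45706974] [ 0.12736401 -0.2433792  -0.11847085] 22.506735205916478
```

View pics/s6.png

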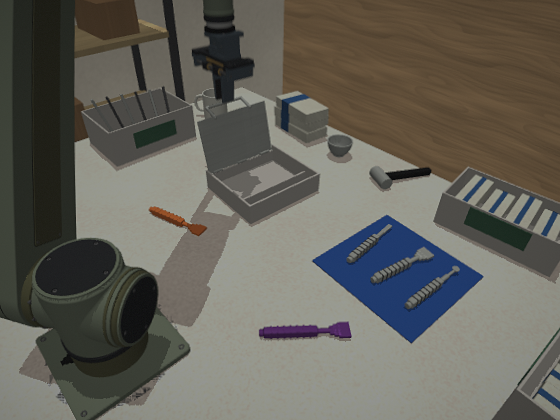

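View pics/w6.png

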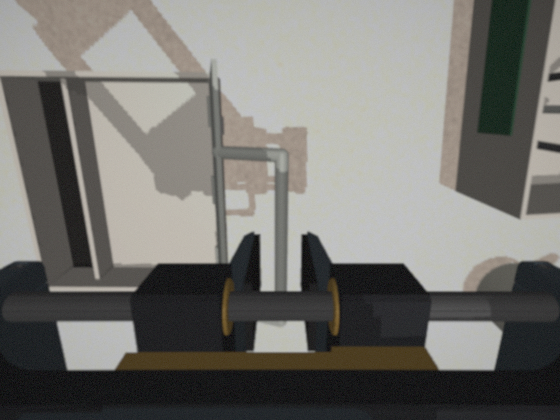

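Emit:
jog_arm(series=[[[0,0,40],[0,0,0],0.25],[[0,0,70],[0,0,0],0.25],[[0,-30,80],[0,0,0],0.25],[[0,-70,80],[0,0,-0.08],0.6],[[0,-110,80],[0,0,-0.166],0.6]])

```text
time_s: 5.55
ee_pos: [539.7, 243.1, 480.9]
ee_rot: [179.6, 0.0, 76.8]
force: [1.2, -0.6, -0.0]
gripper_width: 33.2
```

Emit:
jog_arm(series=[[[-8,-41,0],[0,0,0],1],[[-8,-82,0],[0,0,0],1],[[-8,-123,0],[0,0,0],1],[[-8,-164,-10],[0,0,0],1],[[-8,-205,-20],[0,0,0],1]])

```text
time_s: 5.97
ee_pos: [531.1, 36.9, 461.4]
ee_rot: [179.4, 0.0, 76.8]
force: [0.6, -0.1, -0.1]
gripper_width: 66.8
```

Emit:
jog_arm(series=[[[-8,-41,0],[0,0,0],1],[[-8,-82,0],[0,0,0],1],[[-8,-123,0],[0,0,0],1],[[-8,-164,-10],[0,0,0],1],[[-8,-205,-20],[0,0,0],1]])

```text
time_s: 6.38
ee_pos: [522.4, -168.4, 442.2]
ee_rot: [179.3, 0.0, 76.8]
force: [0.2, -0.5, -0.0]
gripper_width: 91.6
```

Emit:
jog_arm(series=[[[0,-40,-20],[0.003,0.012,0],0.6],[[0,-68,-40],[0.003,0.012,0],0.6],[[0,-68,-60],[0.003,0.012,0],0.6],[[0,-68,-60],[0.003,0.012,0],0.6],[[0,-68,-60],[0.003,0.012,0],0.6]])

```text
time_s: 6.8
ee_pos: [521.9, -236.6, 381.3]
ee_rot: [-179.9, -0.0, 76.7]
force: [0.5, 0.7, 1.0]
gripper_width: 61.0
```

```bash
python3 - <<'E'
from h import *
f=grab('wrist','w7');s=f['state'];print(s['ee_pos'],s['ee_rot'],s['force'],s['gripper_width'])
E
```

```text
[ 521.90963487 -236.60447907  381.26600465] [-1.79861023e+02 -2.77878611e-02  7.67151868e+01] [0.45159186 0.74405248 0.95747292] 61.04919747886568
```

View pics/w7.png

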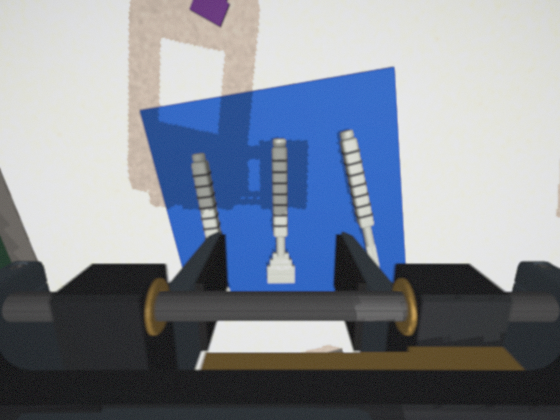

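The wrist view shows the broad-blade chisel centred: tail at (279,139), tip edge at (281,283), one handle on either side. Measure and descend.

```bash
python3 - <<'E'
from h import *
f=load('w7')
a=planept(f,[279.5,138.5],13);b=planept(f,[281,283.5],10)
d=(b-a);print(a,b,np.linalg.norm(d),np.degrees(np.arctan2(d[1],d[0])),a+d/np.linalg.norm(d)*58, b-d/np.linalg.norm(d)*110)
E
```

```text
[ 465.03021888 -224.3914655 ] [ 633.02056954 -262.43973417] 172.24525730552872 -12.761658112586941 [ 521.59746776 -237.20342687] [ 525.73785615 -238.14118674]
```

Emit:
jog_arm(series=[[[2,-1,-40],[0,0,0.008],0.6],[[2,-1,-80],[0,0,0.008],0.6],[[2,-1,-120],[0,0,0.008],0.6],[[2,-1,-155],[0,0,0.008],0.6],[[2,-1,-165],[0,0,0.008],0.6]])

```text
time_s: 7.27
ee_pos: [523.5, -235.4, 214.6]
ee_rot: [-179.7, -0.1, 77.3]
force: [-0.4, 0.5, -0.6]
gripper_width: 54.8
```

Emit:
jog_arm(series=[[[0,0,0],[0,0,0],0.6],[[0,0,0],[0,0,0],0.6],[[0,0,0],[0,0,0],0.6],[[0,0,0],[0,0,0],0.6],[[0,0,0],[0,0,0],0.6]])

```text
time_s: 7.68
ee_pos: [524.2, -235.6, 216.8]
ee_rot: [-179.9, -0.0, 77.4]
force: [0.5, -0.4, -0.3]
gripper_width: 54.6
```

```bash
python3 - <<'E'
from h import *
f=grab('wrist','w8');s=f['state'];print(s['ee_pos'],s['ee_rot'],s['force'],s['gripper_width'])
E
```

```text
[ 524.2160688  -235.64949171  216.76035861] [-1.79932429e+02 -1.73747140e-02  7.73515480e+01] [ 0.51629496 -0.42243754 -0.28236014] 54.63250222084998
```

View pics/w8.png

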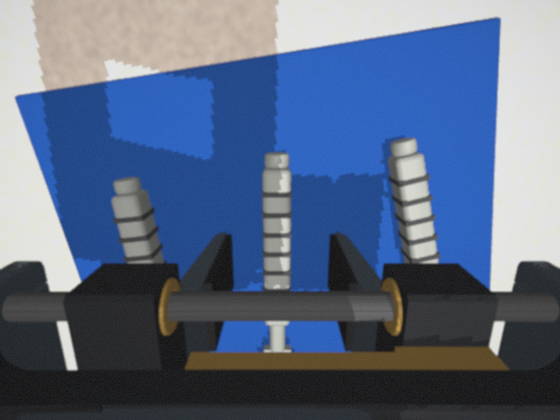

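Emit:
jog_arm(series=[[[0,-2,-10],[0,0,0],0.6],[[0,-2,-18.5],[0,0,0],0.6],[[0,-2,-18.5],[0,0,0],0.6],[[0,-2,-18.5],[0,0,0],0.6],[[0,-2,-18.5],[0,0,0],0.6]])

```text
time_s: 8.15
ee_pos: [524.0, -237.7, 197.5]
ee_rot: [-179.8, -0.0, 77.3]
force: [0.6, 0.5, -0.5]
gripper_width: 54.9
```

Emit:
jog_arm(series=[[[0,0,0],[0,0,0],0.2],[[0,0,0],[0,0,0],0],[[0,0,0],[0,0,0],0],[[0,0,0],[0,0,0],0],[[0,0,0],[0,0,0],0]], squeeze=40)

```text
time_s: 8.57
ee_pos: [524.0, -237.7, 197.6]
ee_rot: [-179.9, -0.0, 77.3]
force: [-0.1, 0.6, 0.5]
gripper_width: 24.2
```

Emit:
jog_arm(series=[[[0,0,0],[0,0,0],0],[[0,0,0],[0,0,0],0],[[0,0,15],[0,0,0],0],[[0,0,30],[0,0,0],0],[[0,0,40],[0,0,0],0]])

```text
time_s: 8.98
ee_pos: [524.1, -237.7, 238.4]
ee_rot: [-179.9, -0.0, 77.3]
force: [0.1, 0.7, -0.9]
gripper_width: 16.0
```

```bash
python3 - <<'E'
from h import *
f=grab('wrist','w9');s=f['state'];print(s['ee_pos'],s['ee_rot'],s['force'],s['gripper_width'])
f=grab('side','s9')
E
```

```text
[ 524.09030046 -237.70307931  238.37571164] [-1.79878384e+02 -2.72997938e-02  7.73415302e+01] [ 0.10960456  0.69707501 -0.905849  ] 16.01916291694581
```

View pics/w9.png

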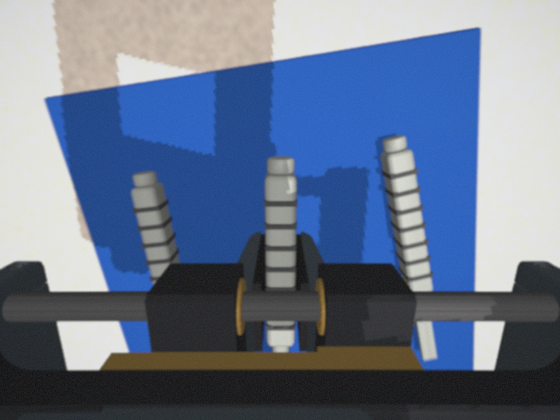

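View pics/s9.png

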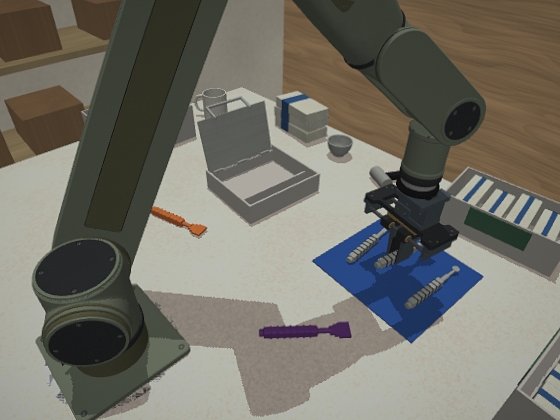

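Emit:
jog_arm(series=[[[0,0,40],[0,0,0],0],[[0,10,70],[0,0,0],0],[[-5,45,80],[0,0,0],0],[[-10,85,80],[0,0,0.07],0],[[-10,125,80],[0,0,0.14],0]])

```text
time_s: 9.5
ee_pos: [513.5, -112.1, 319.4]
ee_rot: [179.9, 0.0, 85.4]
force: [-0.2, 1.0, -0.5]
gripper_width: 16.0
```

Emit:
jog_arm(series=[[[-3,40,0],[0,0,0.007],0],[[-6,80,0],[0,0,0.007],0],[[-9,120,0],[0,0,0.007],0],[[-12,155,0],[0,0,0.007],0],[[-12,180,0],[0,0,0.007],0]])

```text
time_s: 9.92
ee_pos: [500.2, 70.6, 318.6]
ee_rot: [-179.9, -0.0, 85.9]
force: [-0.7, -0.0, -1.8]
gripper_width: 15.5
```

```bash
python3 - <<'E'
from h import *
f=grab('wrist','w10');s=f['state'];print(s['ee_pos'],s['ee_rot'],s['force'],s['gripper_width'])
f=grab('side','s10');f=grab('top','t10')
E
```

```text
[500.21096103  70.55883601 318.5868749 ] [-1.79943092e+02 -1.30100717e-02  8.59101674e+01] [-0.73670417 -0.01518174 -1.80655367] 15.548495250534431
```

View pics/w10.png

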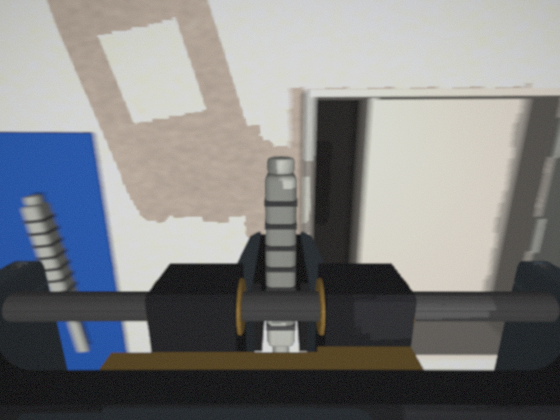

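View pics/t10.png

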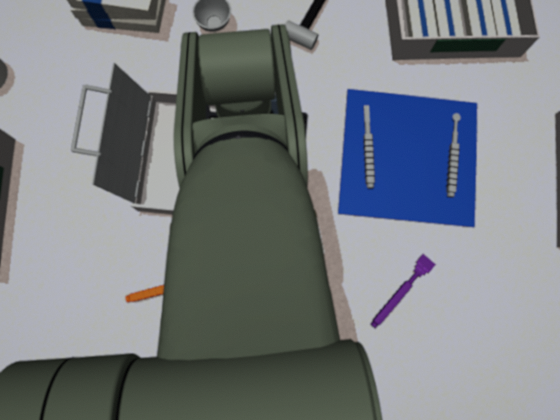

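```bash
python3 - <<'E'
from h import *
f=load('w10');p=np.array([526.5,211.2]);yaw=-4.3
im=f['pixels'][:,:,::-1].copy()
def line(L,c):
    q=proj(f,tier(p,yaw,L)).astype(int); cv2.polylines(im,[q.reshape(-1,1,2)],False,c,1); print(q.tolist())
line([[80,-125,50],[-115,-125,50],[-115,75,50]],(0,0,255))
line([[60,-120,50],[-110,-120,50],[-110,70,50]],(0,255,255))
line([[60,-75,33],[-110,-75,33]],(0,255,0));line([[60,-70,33],[-110,-70,33]],(0,255,0))
line([[60,-70,0],[-110,-70,0],[-110,70,0],[60,70,0]],(255,0,0))
cv2.imwrite('pics/o10.png',cv2.resize(im[60:360,240:560],None,fx=2,fy=2))
E
```

```text
[[299, 325], [305, 88], [590, 88]]
[[306, 305], [312, 95], [581, 96]]
[[354, 295], [369, 97]]
[[359, 295], [375, 97]]
[[352, 277], [364, 99], [528, 99], [491, 278]]
```

View pics/o10.png

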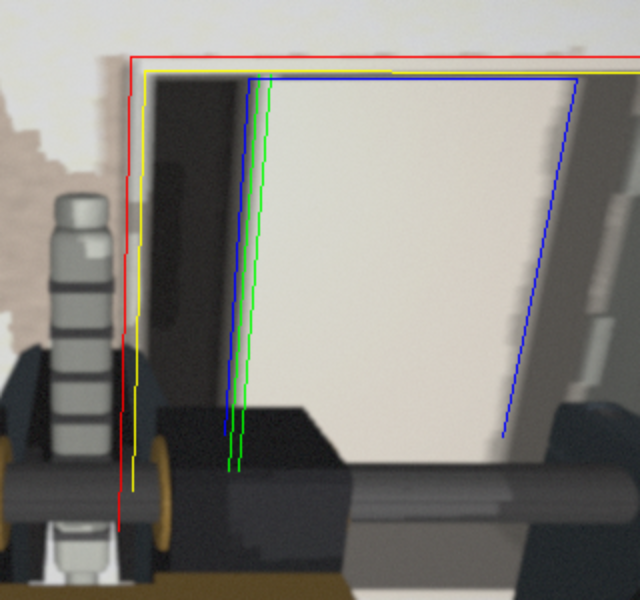

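View pics/s10.png

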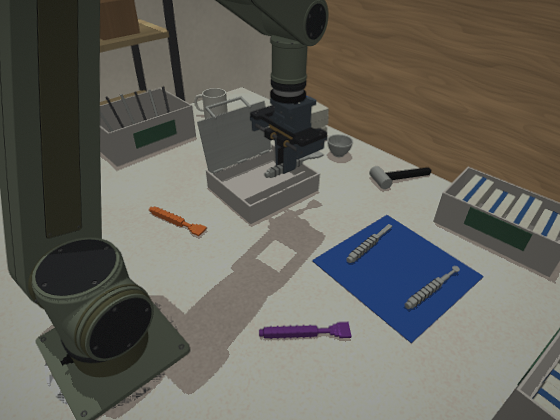

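Emit:
jog_arm(series=[[[-1,40,0],[0,0,0],0],[[-2,80,0],[0,0,0],0],[[-2,105,0],[0,0,0],0],[[-2,116,-10],[0,0,0],0],[[-2,116,-20],[0,0,0],0]])

```text
time_s: 10.48
ee_pos: [499.4, 186.3, 297.9]
ee_rot: [180.0, 0.0, 86.1]
force: [0.2, -0.4, -1.7]
gripper_width: 15.6
```

Emit:
jog_arm(series=[[[0,0,0],[0,0,0],0],[[0,0,0],[0,0,0],0],[[0,0,0],[0,0,0],0],[[0,0,0],[0,0,0],0],[[0,0,0],[0,0,0],0]])

```text
time_s: 10.9
ee_pos: [499.7, 185.4, 298.3]
ee_rot: [179.9, 0.0, 86.1]
force: [0.0, 0.6, -2.0]
gripper_width: 15.7
```

```bash
python3 - <<'E'
from h import *
f=grab('wrist','w11');s=f['state'];print(s['ee_pos'],s['ee_rot'],s['force'],s['gripper_width'])
f=grab('side','s11')
for n,P in (('w11',None),('s11',None)):
    f=load(n);p=np.array([526.5,212.5]);yaw=-4.3
    im=f['pixels'][:,:,::-1].copy()
    def line(L,c):
        q=proj(f,tier(p,yaw,L)).astype(int); cv2.polylines(im,[q.reshape(-1,1,2)],False,c,1)
    line([[-115,-125,50],[-115,75,50]],(0,0,255))
    line([[110,-70,33],[-110,-70,33]],(0,255,0))
    line([[110,-70,0],[-110,-70,0],[-110,70,0],[110,70,0]],(255,0,0))
    th=1.79
    e=lambda x,r:[x,72.5-r*np.cos(th),36.5+r*np.sin(th)]
    line([e(-107,0),e(-107,145),e(107,145),e(107,0)],(255,0,255))
    line([barl(th,-55),barl(th,55)],(255,255,0))
    cv2.imwrite('pics/o_%s.png'%n,im)
E
```

```text
[499.66353372 185.35558808 298.27617731] [1.79912107e+02 1.16936126e-02 8.60526509e+01] [ 0.02754688  0.6083626  -2.00790979] 15.708985221471965
```

View pics/o_w11.png

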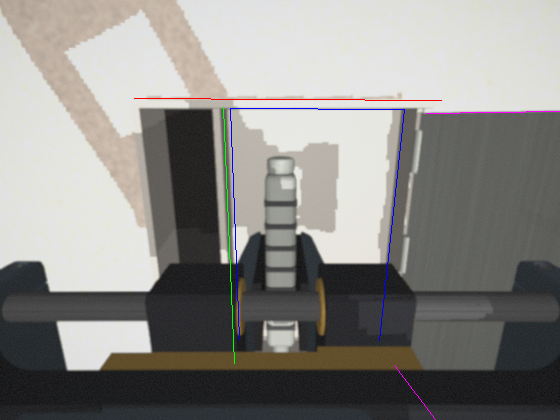

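View pics/o_s11.png

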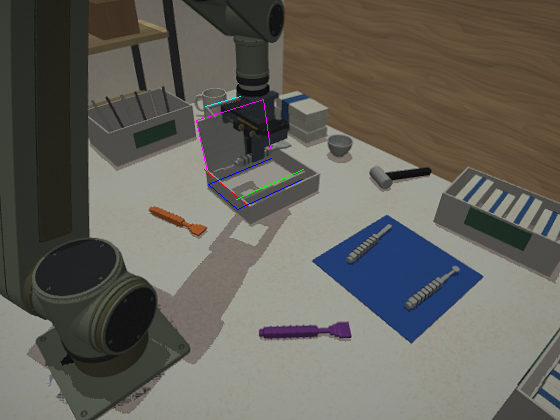

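Emit:
jog_arm(series=[[[-1,0,-20],[0,0,-0.005],0],[[-1,0,-40],[0,0,-0.005],0],[[-1,0,-58],[0,0,-0.005],0],[[-1,0,-70],[0,0,-0.005],0],[[-1,0,-78],[0,0,-0.005],0]])

```text
time_s: 11.42
ee_pos: [498.3, 185.4, 219.1]
ee_rot: [-180.0, 0.0, 85.8]
force: [-0.5, 0.6, -0.9]
gripper_width: 15.5
```

Emit:
jog_arm(series=[[[0,0,0],[0,0,0],0],[[0,0,0],[0,0,0],0],[[0,0,0],[0,0,0],0],[[0,0,0],[0,0,0],0],[[0,0,0],[0,0,0],0]])

```text
time_s: 11.83
ee_pos: [498.5, 185.6, 220.0]
ee_rot: [179.9, 0.0, 85.8]
force: [-0.8, 0.6, -0.7]
gripper_width: 15.6
```

```bash
python3 - <<'E'
from h import *
f=grab('wrist','w12');s=f['state'];print(s['ee_pos'],s['ee_rot'],s['force'],s['gripper_width'])
f=grab('side','s12')
cv2.imwrite('pics/s12c.png',cv2.resize(f['pixels'][80:230,180:340,::-1],None,fx=4,fy=4,interpolation=cv2.INTER_CUBIC))
E
```

```text
[498.53724981 185.55148903 220.00351001] [1.79903247e+02 4.54734123e-03 8.57885137e+01] [-0.75428878  0.64620595 -0.74851167] 15.590103991543813
```

View pics/s12c.png

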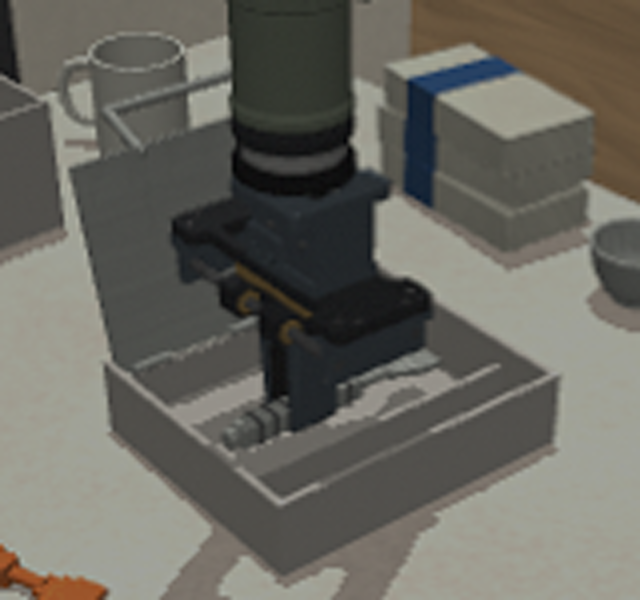

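View pics/w12.png

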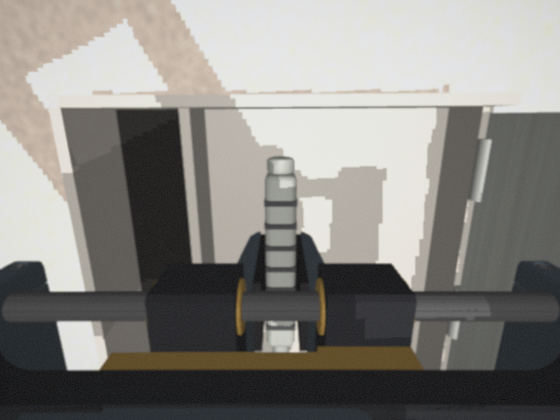

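Clear of the walls and the flap: in the wrist view the chisel lies at column 281, inside the tier (partition 190–210, hinge wall about 440). Lowering slowly.

Emit:
jog_arm(series=[[[0,0,-6],[0,0,0],0],[[0,0,-12],[0,0,0],0],[[0,0,-16],[0,0,0],0],[[0,0,-19],[0,0,0],0],[[0,0,-20],[0,0,0],0]])

```text
time_s: 12.35
ee_pos: [498.1, 185.4, 198.8]
ee_rot: [-180.0, 0.1, 85.8]
force: [0.1, -0.8, -1.2]
gripper_width: 15.5
```

Emit:
jog_arm(series=[[[0,0,0],[0,0,0],0],[[0,0,-0.5],[0,0,0],0],[[0,0,-0.5],[0,0,0],0],[[0,0,-1],[0,0,0],0],[[0,0,-1],[0,0,0],0]])

```text
time_s: 12.77
ee_pos: [498.1, 185.4, 198.6]
ee_rot: [-180.0, 0.0, 85.8]
force: [-2.2, -0.9, 6.7]
gripper_width: 15.5
```

Floor contact (about 7 N upward, at the expected height). Releasing.

Emit:
jog_arm(series=[[[0,0,0],[0,0,0],0.2],[[0,0,0],[0,0,0],0.25],[[0,0,0],[0,0,0],0.32],[[0,0,0],[0,0,0],0.32],[[0,0,0],[0,0,0],0.32]])

```text
time_s: 13.18
ee_pos: [498.2, 185.4, 198.5]
ee_rot: [-180.0, 0.1, 85.8]
force: [-0.2, 0.4, 0.2]
gripper_width: 29.2
```

Emit:
jog_arm(series=[[[0,0,10],[0,0,0],0.32],[[0,0,30],[0,0,0],0.32],[[0,0,60],[0,0,0],0.32],[[0,0,95],[0,0,0],0.32],[[0,0,130],[0,0,0],0.32]])

```text
time_s: 13.6
ee_pos: [497.8, 185.3, 330.2]
ee_rot: [-180.0, 0.1, 85.8]
force: [0.8, -0.2, 0.6]
gripper_width: 29.3
```

Emit:
jog_arm(series=[[[0,-20,40],[0,0,0],0.32],[[0,-50,70],[0,0,0],0.32],[[0,-90,75],[0,0,0],0.32],[[0,-130,75],[0,0,0],0.32],[[0,-170,75],[0,0,0],0.32]])

```text
time_s: 14.02
ee_pos: [497.3, 13.9, 407.4]
ee_rot: [179.8, 0.1, 85.9]
force: [0.9, -0.7, 0.7]
gripper_width: 29.2
```

Emit:
jog_arm(series=[[[-30,-25,0],[0,0,0],0.32],[[-60,-50,0],[0,0,0],0.32],[[-90,-75,0],[0,0,0],0.32],[[-100,-100,0],[0,0,0],0.32],[[-100,-120,0],[0,0,0],0.32]])

```text
time_s: 14.43
ee_pos: [394.2, -107.1, 408.2]
ee_rot: [179.8, 0.1, 85.8]
force: [0.7, -0.6, -0.2]
gripper_width: 29.4
```

```bash
python3 - <<'E'
from h import *
s=telemetry.state();print(s['time_s'],s['ee_pos'],s['force'])
f=grab('side','s13');g=grab('top','t13')
cv2.imwrite('pics/s13c.png',cv2.resize(f['pixels'][80:230,180:340,::-1],None,fx=4,fy=4,interpolation=cv2.INTER_CUBIC))
cv2.imwrite('pics/t13c.png',cv2.resize(g['pixels'][50:240,60:280,::-1],None,fx=3,fy=3,interpolation=cv2.INTER_CUBIC))
E
```

```text
14.4333 [ 394.1819595  -107.06289313  408.23904207] [ 0.73323186 -0.63243301 -0.1911561 ]
```

View pics/s13c.png

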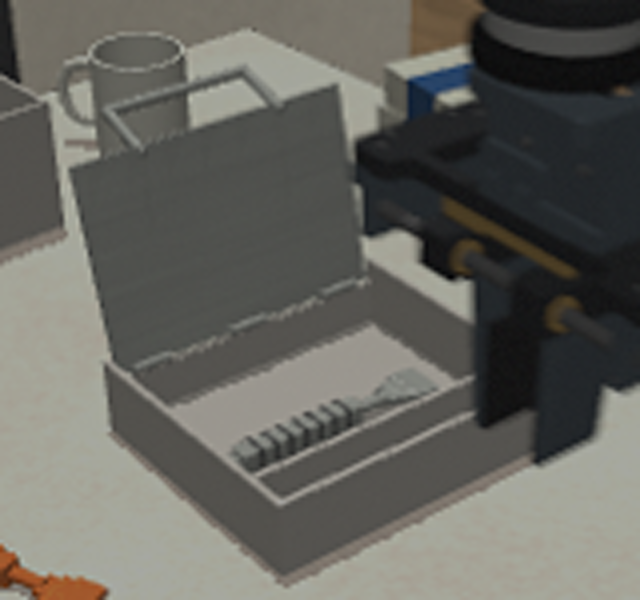

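View pics/t13c.png

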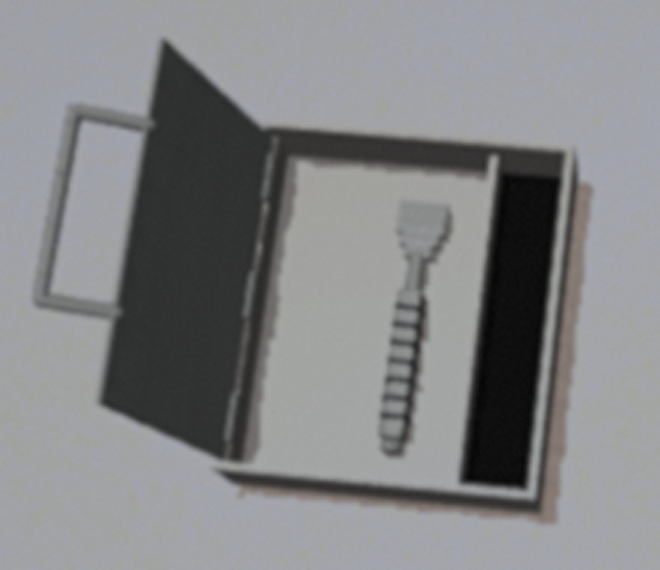

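The chisel lies flat and lengthwise in the lower tier, from (425,205) to (392,450) in the top crop. The flap stands open and the robot is clear of everything.

```bash
python3 -c "
from h import *
print(env.job_done())"
```

```text
the job is handed in; nothing more can be done
None
```

I swung the flap up by its bar to about 1.8 rad and let it go. Then I took the broad-blade chisel off the mat, lowered it into the lower tier until it touched the floor, released it and backed away. The job was handed in at about 14.5 s; the limit is 58 s.

- **Final checks:** the last top and side pictures show the chisel flat and lengthwise, clear of all walls. The flap is standing open on its own, and the robot is touching nothing.
- **Forces:** the floor contact read about 7 N. The highest force I read was about 13 N, while swinging the flap.
- **Disagreements:**
  - The bar was gripped about 8 mm lower on the pads than I planned. This had no effect on the lift.
  - The fitted case pose differed from the camera edges by a few mm, which was within the clearances.

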